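# Hold the blue seed box's lid at sixty degrees

### The arm

A 6-joint arm with a two-finger parallel gripper is mounted at the origin on the work surface. World frame = base frame: x ahead of the robot, y to its left, z up, the work surface at z = 0. Lengths are in m, angles in degrees, forces in N, time in s.
With the tool pointing down it reaches from about 0.225 to 0.875 m from the base axis. Payload 3.4 kg.
Tool frame: the origin (TCP) lies at the very end of the fingers, on their centre line; the grasp point (between the pads) lies 19 mm behind it (grip_depth is the distance from the TCP to the grasp point, in m); x points along the fingers, z is the direction in which the jaws open and shut, and the axes are right-handed (so a half turn about x gives the same grasp; the last joint's range is limited). The gripper opens to 85 mm and grips with 20 to 120 N. Pads are 22 mm wide; open, the fingers measure 114 mm over their backs; the gripper's body (76 mm by 85 mm) begins 54 mm behind the grasp point. The pads swing forward as they close: fully open they stand 13 mm farther back than shut.
Start: joints at [-72.25, 15.808, 86.224, -0, 77.962, -6.933], TCP at [0.24, -0.522, 0.231] pointing down, gripper open.
Joint ranges: [-165.64, 165.64], [-43.16, 119.46], [12.63, 154.43], [-67.54, 247.53], [6.08, 155.33], [-154.97, 154.97]. Speed limits (degrees/s): [147.25, 147.25, 180, 180, 180, 180].

### API

Orientations are given as a 3x3 rotation matrix whose columns are the frame's x, y, z axes.
In Python, from plant import * gives the robot as it stands. The module is installed in compiled form; this text tells all that it offers.
- The arm moves only by the shell command python3 -m pendant 'ROWS' [FORCE]. ROWS is JSON, a list of rows, each a list of 7 numbers: the closure in counts, from 0 (fully open) to 255 (shut), then the shift along the tool's x, y, z in cm, then the turn, a rotation vector about the tool's x, y, z in rad. In form: [[grip, tx, ty, tz, wx, wy, wz], ...]. A call has 1 to 5 rows; each row is the pose to reach, as a shift and turn from the pose commanded when the call began, along the tool's axes at that moment; what a row does not reach only later rows make up. A row lasts 1/8 s, in which the tool goes at most 62.5 mm and 10.7 degrees, less where a joint would pass 70% of its speed; a pose out of reach is approached as far as the arm can. A call with a gripper value outside its range is refused whole. The fingers move at their own pace and stop on an object; FORCE is the grip in N (left out, the last holds). Time passes only in rows, so rows that repeat a pose let the fingers close. It gives the time, the measured TCP pose, the force and the opening at its end, in the units of the state.
- sense(): the state, without advancing time (a new reading comes with each control period).
- grab_frame(name): name is "scene" or "top" or "wrist"; returns the picture (400x640x3 uint8, red, green, blue); there is no depth.
- camera_params(name): a dict with "fx", "fy", "cx", "cy" (pixels), "xyz" and "attitude" of the camera in the world. Camera axes: x right, y up, looking along -z (the intrinsics and any distortion apply to the point x, -y, -z); pixel columns grow to the right and rows downward; lengths in m; the calibration is good to about 2 mm. A picture is of the moment at which its call begins: read the wrist's pose just before it. camera_params takes no time and is no camera call; for the wrist camera it gives the pose at the moment of the call.
- job_done(): hands the job in, once; it reports no verdict.
The state is a dict: "time_s": time; "joints": joint angles; "dq": joint speeds; "effort": joint torques, N m; "ee_pos": TCP position; "tool_rot": TCP orientation; "contact_force": force on the tool from outside, world axes, zero at the start; "torque": the same for the moment, N m; "grip_width": finger opening in m.
Only numpy, scipy, OpenCV 4.12 (cv2) and the standard library are available. Lean on these libraries where they do the work, as an engineer would, in place of code of your own. Each camera call takes 0.05 s, during which the arm holds its last target. There are 200 camera calls.

### The job

My hands are full of seed packets: lift the lid of the blue seed box and hold it open for me at sixty degrees from shut, finishing with your fingers still holding it there and nothing else propping it, and never letting it swing back past eighty degrees on the way. Look first: if the wrench has been left on the blue lid, take it off before you lift and lay it gently, flat on the bare bench, without dropping it; if it is on the green box, leave it where it lies. Keep the green box shut and do not disturb the pots, torch, trowel or hanging rake.

Things in the scene. Friction and masses are not known exactly. Their poses are not given: they have to be found in the camera images.
- blue_box: Blue plastic seed box with a flip-top lid, fixed to the bench: 150 (x) by 200 (y) by 95 high without its lid. Origin: centre of its underside, on the bench. Its -x side is the front (towards the robot, give or take 0.2 rad), its rear +x side carries the hinge. The shut lid's flat top is 103 above the bench, 156 (x) by 208 (y), with no rim.
- blue_lid (a joint): Opening angle of the blue box's lid in rad: 0 shut (as it starts), growing as the front edge rises; 60 degrees is 1.047; the stop is at 1.9. The lid (about 0.13 to 0.25 kg) turns freely and falls shut under its own weight from anything below about 1.5 rad when let go.
- blue_hinge (a point): Point on the blue lid's hinge axis, mid-width. It is fixed to the box, 78 behind (+x of) the box's centre and 97 above the bench; the axis runs along the box's own y.
- blue_tab (a point): Centre of the blue lid's lift tab; moves and turns with the lid. The tab is a flat tongue at mid-width, sticking out 38 from the lid's front edge (along the lid's -x), 42 wide (y), 12 thick, free all round; centre 175 from the hinge axis, 97 above the bench when shut. Pinched across its width it pivots between the fingers; keep their middle 23 from the front edge or they foul it as it tilts.
- green_box: Green plastic seed box, the same size and make as the blue one, with its own shut lid and tab, fixed to the bench; same origin and axes. The two boxes stand side by side, 270 to 430 apart (centres), and either may be the left one. The bench between the boxes and the robot, within 250 either side of the middle, starts bare.
- green_lid (a joint): Opening angle of the green box's lid in rad, 0 shut. It is to stay shut.
- wrench: Steel combination wrench lying flat across the lid of one of the two boxes (origin then 103 above the bench). 160 long (x; open jaw to +x, ring to -x), 9 thick; shank 16 wide (y) for 50 either side of the middle, jaw 32 wide, ring 29 wide; 0.13 to 0.21 kg. Origin: centre of its underside, near its balance point; z up.
- pot: Empty grey plastic plant pot, 96 across the rim, 85 high, standing loose on the bench. Origin: centre of its underside.
- clay_pot: Empty terracotta pot, 92 across the rim, 82 high, standing loose on the bench. Origin: centre of its underside.
- torch: Black torch with a red press button, 132 long (x), 44 thick, lying loose on the bench. Origin: under its middle, on the bench.
- trowel: Steel hand trowel with a wooden handle, 285 long (x, blade towards +x), 66 wide, 28 high, lying loose on the bench well to the robot's left. Origin: under its middle, on the bench.
- rake (a joint): Swing in rad, 0 hanging straight, of the steel hand rake on the hook rail. The rail is a thin bar along y, 335 above the bench on two posts along the back of the bench, x about 0.8 m; the rake hangs from its middle, behind the boxes, its 86 wide head about 94 above the bench with tines reaching 35 towards the robot.
Not all that is in view belongs to the job. What is meant by the wrench is not red, and is the smaller of those in its own colour. Leave any orange look-alike of the torch alone.

How it is judged:
By the outcome, as a careful person would: the job done as asked, in the order asked, and still so for the second after the job is handed in, while the arm keeps its last pose, push and grip.
It also fails if it takes over 64 s, if anything falls off the work surface, if the arm or the gripper's body presses on something with over 40 N, if the wrist force passes 120 N, or if a joint passes its speed limit or range.

## Working session

There is one attempt and no reset: what is moved stays moved. The work goes in short steps, Python scripts to look and compute and a shell command to move; the robot and the scene stay as the last step left them, time stands still between calls to the robot, and variables do not carry over. Pictures are saved under pics/ and viewed, about 8 in all and at most 12, crops included, and the job is handed in when it is done.

```bash
mkdir -p pics
python3 - <<'E'
from plant import *
import cv2,numpy as np
for n in("scene","top"):
    f=grab_frame(n); cv2.imwrite(f"pics/{n}0.png",f[...,::-1])
    p=camera_params(n); print(n,p)
s=sense();print(s)
E
```

```text
scene {'fx': 451.3363786417634, 'fy': 451.3363786417634, 'cx': 322.8955739333356, 'cy': 202.55965795117774, 'xyz': array([1.05126354, 0.74574627, 1.51551523]), 'attitude': array([[-0.85053673, -0.43026002,  0.30242948],
       [ 0.5258051 , -0.70748193,  0.47222697],
       [ 0.01078301,  0.56066535,  0.82797228]])}
top {'fx': 504.92421250045356, 'fy': 504.92421250045356, 'cx': 328.7292803291306, 'cy': 201.77947070555774, 'xyz': array([ 0.38974741, -0.02866467,  1.63063996]), 'attitude': array([[-0.02131422,  0.9939226 , -0.10799799],
       [-0.99972498, -0.02224525, -0.00742323],
       [-0.00978056,  0.10781007,  0.9941234 ]])}
{'time_s': 0.1, 'joints': array([-7.22490075e+01,  1.58458670e+01,  8.62886230e+01, -2.41698316e-03,
        7.79627451e+01, -6.93311291e+00]), 'dq': array([-0.02605021,  0.0814714 , -0.2018556 ,  0.01940383, -0.11245132,
        0.07847405]), 'effort': array([ 1.33194422e-03, -4.17699659e+01, -2.46406263e+01, -2.22278959e-04,
        5.76761508e-03, -8.51068165e-06]), 'ee_pos': array([ 0.23996   , -0.52200949,  0.23050306]), 'tool_rot': array([[-5.56697202e-04,  9.08620421e-01,  4.17622581e-01],
       [ 1.60369681e-03,  4.17622920e-01, -9.08619021e-01],
       [-9.99998559e-01,  1.63914336e-04, -1.68964118e-03]]), 'contact_force': array([-1.15404694,  0.07407397,  1.15631317]), 'torque': array([ 0.01075121, -0.0853913 , -0.03936804]), 'grip_width': 0.0854483413032056}
```

View pics/top0.png

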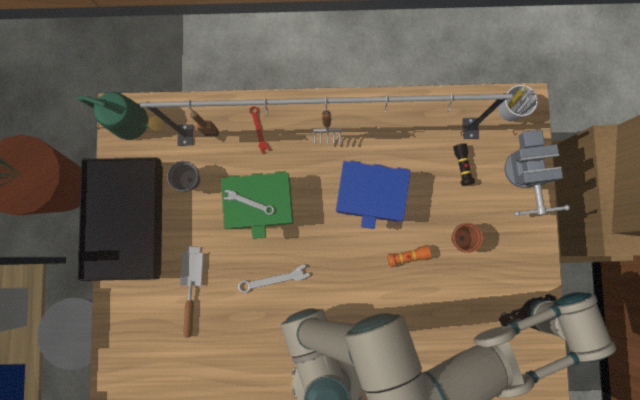

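View pics/scene0.png

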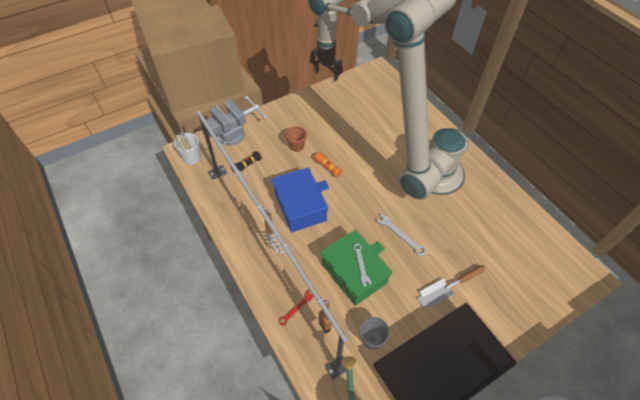

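The silver wrenches are at top (248,202), on the green lid, and top (275,279), on the bench, which is longer. The red one at (259,130) doesn't fit. The smaller silver wrench is therefore on green and stays there, and the blue lid (374,191) looks bare. Blue tab is at about (369,222), with the orange torch near it at (410,256).

```bash
cat > h.py <<'E'
import numpy as np
from plant import *
def ray(n,u,v,z,p=None):
    p=p or camera_params(n)
    d=p["attitude"]@np.array([(u-p["cx"])/p["fx"],-(v-p["cy"])/p["fy"],-1])
    return p["xyz"]+d*(z-p["xyz"][2])/d[2]
E
python3 - <<'E'
from h import *
import cv2
f=cv2.imread("pics/top0.png");h=cv2.cvtColor(f,cv2.COLOR_BGR2HSV)
m=cv2.inRange(h,(105,150,40),(130,255,255));m[:, :300]=0;m[300:]=0
n,l,st,_=cv2.connectedComponentsWithStats(m);k=1+np.argmax(st[1:,4]);m=(l==k).astype(np.uint8)*255
v=h[...,2]; print(v[160:232,369].tolist()); print(v[200,330:415].tolist())
c=f[150:290,320:440];cv2.imwrite("pics/c1.png",np.hstack([cv2.resize(c,None,fx=4,fy=4,interpolation=cv2.INTER_CUBIC)]))
body=cv2.morphologyEx(m,cv2.MORPH_OPEN,np.ones((21,21)))
tab=cv2.morphologyEx(cv2.subtract(m,body),cv2.MORPH_OPEN,np.ones((4,4)))
ys,xs=np.where(tab);print("tab",xs.min(),xs.max(),ys.min(),ys.max(),xs.mean(),ys.mean(),ray("top",xs.mean(),ys.mean(),.103))
q=cv2.approxPolyDP(cv2.findContours(body,0,1)[0][0],6,True)[:,0];print(q.tolist());
for a in q: print(ray("top",*a,.103).round(4))
# large straight-edges
r=cv2.minAreaRect(cv2.findNonZero(body));print(r,ray("top",*r[0],.103))
def wlen(a,b,z): return np.linalg.norm(ray("top",*a,z)-ray("top",*b,z))
print("wrench lengths",wlen((225,194),(273,212),.108),wlen((239,288),(310,270),.005))
E
```

```text
[162, 164, 168, 163, 122, 132, 141, 141, 143, 144, 145, 143, 142, 142, 144, 142, 142, 142, 142, 146, 144, 143, 143, 142, 143, 145, 143, 143, 143, 144, 145, 145, 143, 146, 145, 145, 144, 145, 143, 146, 144, 146, 146, 144, 144, 146, 144, 145, 145, 145, 145, 144, 144, 146, 143, 121, 130, 141, 145, 143, 146, 143, 144, 139, 142, 145, 147, 138, 121, 162, 178, 169]
[169, 168, 169, 168, 170, 167, 160, 139, 144, 145, 143, 143, 146, 145, 142, 142, 142, 147, 143, 147, 147, 145, 142, 144, 147, 144, 147, 145, 147, 144, 144, 147, 144, 144, 144, 142, 144, 144, 143, 144, 141, 143, 148, 140, 145, 146, 145, 144, 143, 143, 145, 144, 144, 143, 144, 145, 141, 142, 147, 144, 146, 142, 142, 146, 146, 143, 141, 141, 143, 144, 144, 145, 143, 143, 144, 143, 99, 102, 106, 110, 107, 109, 106, 107, 108]
tab 344 409 166 216 378.5594262295082 189.99426229508197 [ 0.58843115 -0.16988561  0.103     ]Traceback (most recent call last):
  File "<stdin>", line 11, in <module>
IndexError: tuple index out of range
```

View pics/c1.png

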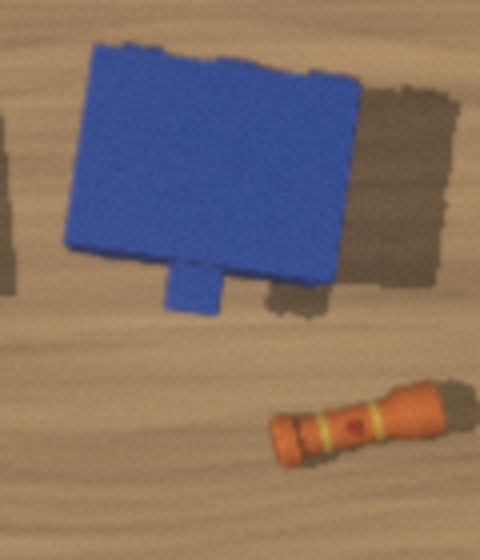

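The enlarged crop shows the blue lid bare: front corners (337,211) and (403,220), tab centre (368.5,222). The black torch and terracotta pot are well away from it.

Run:
```python
from h import *
R=lambda u,v,z=.103: ray("top",320+u/4-.4,150+v/4-.4,z)
fl,fr,bl,br=R(67,243),R(332,282),R(94,45),R(358,80); tc=R(194,289)
print(fl,fr,bl,br,"tab",tc)
y=(fl-fr+bl-br);y/=np.linalg.norm(y);x=np.array([y[1],-y[0],0])
y2=fl-fr;y3=bl-br;print("yaw",np.degrees(np.arctan2(x[1],x[0])),np.degrees(np.arctan2(-y2[0],y2[1])),np.linalg.norm(y2),np.linalg.norm(fl-bl),(fl+fr-bl-br)[:2]/2)
fm=(fl+fr)/2; print("frontmid",fm,"tab rel",(tc-fm)@x,(tc-fm)@y)
P=lambda a,b:np.linalg.norm(ray("top",*a,b[2])-ray("top",b[0],b[1],b[2]))
print("wrenches",P((225,194),(273,212,.108)),P((239,288),(310,270,.005)))
# wrist-view target: grasp point
g=tc*1; th=np.arctan2(x[1],x[0])
s=sense();Rt=s["tool_rot"];z=Rt[:,2]
for sg in(1,-1):
    a=np.degrees(np.arctan2(*( [np.cross(z,sg*y)[2], z@(sg*y)]))); print("turn about world z",a)
```

```text
[ 0.52900861 -0.03984144  0.103     ] [ 0.49493041 -0.23963748  0.103     ] [ 0.68105826 -0.06405311  0.103     ] [ 0.64921711 -0.26523118  0.103     ] tab [ 0.49192125 -0.13514479  0.103     ]
yaw -9.335805987580098 -9.67950170748257 0.20268147626948094 0.1539652654774201 [-0.15316818  0.02490269]
frontmid [ 0.51196951 -0.13973946  0.103     ] tab rel -0.020528061563543323 0.0012815655758194528
wrenches 0.15696429757112854 0.23306432127337068
turn about world z 145.97957456685336
turn about world z -34.02042543314664
```

```bash
python3 -m pendant '[[0,0.3,4,-2.6,0.1,0,0],[0,0.6,8,-5.2,0.2,0,0],[0,1,12,-7.7,0.3,0,0],[0,1.4,16,-10.2,0.4,0,0],[0,1.8,20,-12.8,0.5,0,0]]' 40
python3 - <<'E'
from h import *
s=sense();R=s["tool_rot"];p=s["ee_pos"];print(s["joints"].round(1))
print("shift cm",R.T@(np.array([.489,-.136,.2])-p)*100,R.round(3).tolist())
y=np.array([.165,.986,0]);z=R[:,2];print("turn",-np.arctan2(np.cross(z,-y)[2],z@-y))
E
```

```text
time_s: 0.72
ee_pos: [0.3689, -0.3212, 0.2129]
tool_rot: [[-0.0, 0.997, -0.073], [0.0, -0.073, -0.997], [-1.0, -0.0, -0.0]]
contact_force: [-0.3, -0.2, 0.2]
grip_width: 0.0854
[-49.2   9.1  98.    0.   73.   45. ]
shift cm [  1.29220399  10.62988584 -19.34450356] [[-0.0, 0.997, -0.073], [0.0, -0.073, -0.997], [-1.0, -0.0, -0.0]]
turn 0.092939949696957
```

```bash
python3 -m pendant '[[0,0.3,2.2,-4,0.03,0,0],[0,0.6,4.4,-8,0.06,0,0],[0,0.9,6.6,-12,0.093,0,0],[0,1.3,8.8,-16,0.093,0,0],[0,1.3,10.6,-19.3,0.093,0,0]]'; python3 -m pendant '[[0,0,0,0,0,0,0],[0,0,0,0,0,0,0]]'
python3 - <<'E'
from h import *
import cv2,pickle
s=sense();p=camera_params("wrist");f=grab_frame("wrist");cv2.imwrite("pics/w1.png",f[...,::-1]);pickle.dump((s,p),open("w1.pkl","wb"));print(s["joints"].round(1),p)
E
```

```text
time_s: 1.35
ee_pos: [0.4877, -0.1357, 0.1997]
tool_rot: [[-0.001, 0.987, -0.161], [0.001, -0.161, -0.987], [-1.0, -0.001, -0.0]]
contact_force: [0.3, -0.9, -0.4]
grip_width: 0.0855
time_s: 1.6
ee_pos: [0.487, -0.1377, 0.2]
tool_rot: [[-0.001, 0.987, -0.161], [-0.0, -0.161, -0.987], [-1.0, -0.001, 0.001]]
contact_force: [-0.1, -0.3, 0.6]
grip_width: 0.0856
[-23.6  11.1  97.3  -0.   71.6  75.6] {'fx': 329.6696594626063, 'fy': 329.6696594626063, 'cx': 319.76613521262635, 'cy': 199.0864993287376, 'xyz': array([ 0.55950859, -0.14956428,  0.34317337]), 'attitude': array([[-1.61270790e-01,  9.43847965e-01,  2.88344849e-01],
       [-9.86909763e-01, -1.54507258e-01, -4.62236688e-02],
       [ 9.23256144e-04, -2.92024874e-01,  9.56410278e-01]])}
```

View pics/w1.png

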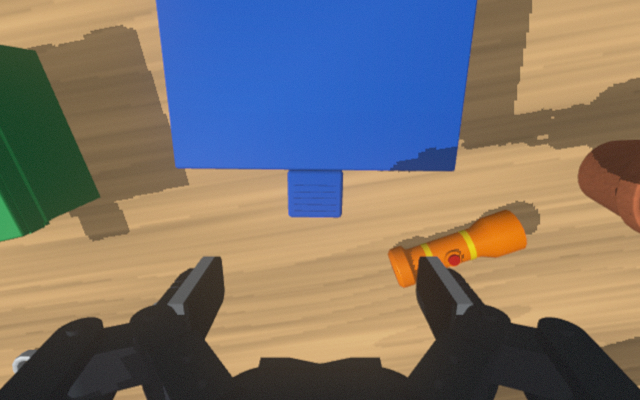

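The wrist view shows the tab at (288–342, 170–217), the lid's front edge at corners (175,167) and (456,170), and the lid bare.

Run:
```python
from h import *
import pickle
s,p=pickle.load(open("w1.pkl","rb"));z=.103
r=lambda u,v:ray("",u,v,z,p)
a,b=r(175,167),r(456,170);t=r(315,193.5)
y=(a-b);print(np.linalg.norm(y));y/=np.linalg.norm(y);x=np.array([y[1],-y[0],0])
m=(a+b)/2;m2=(r(288,170)+r(342,170))/2
print("edge mid",m,m2,"tab",t,"yaw",np.degrees(np.arctan2(x[1],x[0])), "tab rel",(t-m)@x,(t-m)@y)
tt=t+x*((m-t)@x-.023);print("target",tt)
R=s["tool_rot"];print("shift cm",R.T@(np.array([tt[0],tt[1],.078])-s["ee_pos"])*100,"y err",np.degrees(np.arcsin(R[:,2]@x)))
h=m+x*.156;print("hinge",h)
```

```text
0.2081496367725273
edge mid [ 0.51095776 -0.13883792  0.103     ] [ 0.50993299 -0.13810727  0.103     ] tab [ 0.49205147 -0.13510612  0.103     ] yaw -9.913568508392517 tab rel -0.01926646306999228 0.00042112721953317694
target [ 0.48837368 -0.13446335  0.103     ]
shift cm [12.19906668  0.09329403 -0.3468384 ] y err 0.6501401751942558
hinge [ 0.66462846 -0.16569526  0.103     ]
```

```bash
python3 -m pendant '[[0,3,0.05,-0.35,0,0,0],[0,6,0.1,-0.35,0,0,0],[0,9,0.1,-0.35,0,0,0],[0,11.5,0.1,-0.35,0,0,0],[0,12.3,0.1,-0.35,0,0,0]]' 40; python3 -m pendant '[[0,0,0,0,0,0,0],[0,0,0,0,0,0,0],[60,0,0,0,0,0,0],[255,0,0,0,0,0,0],[255,0,0,0,0,0,0]]' 40;  python3 -m pendant '[[255,0,0,0,0,0,0],[255,0,0,0,0,0,0],[255,0,0,0,0,0,0],[255,0,0,0,0,0,0]]'
python3 - <<'E'
from h import *
import cv2,pickle
s=sense();p=camera_params("wrist");f=grab_frame("wrist");cv2.imwrite("pics/w2.png",f[...,::-1])
E
```

```text
time_s: 2.28
ee_pos: [0.4875, -0.1349, 0.076]
tool_rot: [[-0.003, 0.987, -0.163], [0.001, -0.163, -0.987], [-1.0, -0.003, -0.0]]
contact_force: [0.5, -0.2, -0.5]
grip_width: 0.0853
time_s: 2.9
ee_pos: [0.4892, -0.1342, 0.0779]
tool_rot: [[0.001, 0.987, -0.162], [-0.0, -0.162, -0.987], [-1.0, 0.001, 0.0]]
contact_force: [-0.9, 0.5, 2.5]
grip_width: 0.0412
time_s: 3.4
ee_pos: [0.4892, -0.1342, 0.0779]
tool_rot: [[0.001, 0.987, -0.162], [-0.0, -0.162, -0.987], [-1.0, 0.001, 0.0]]
contact_force: [-1.3, -0.1, 5.8]
grip_width: 0.0412
```

View pics/w2.png

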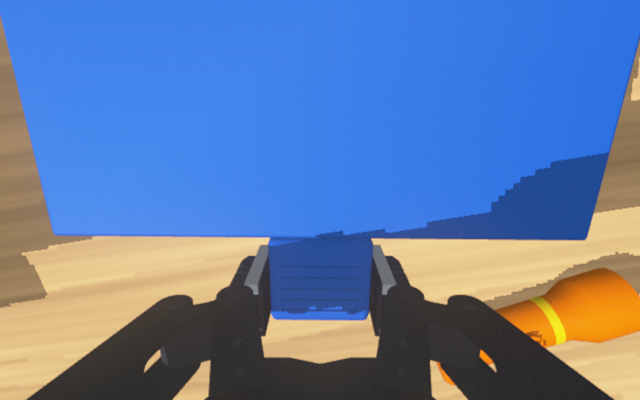

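The pinch is good: opening 41 mm on the 42 mm tab, pads clear of the lid edge. Next I lift along the arc, r ≈ 178 mm.

```bash
python3 -m pendant '[[255,-0.93,0.02,0,0,0,0],[255,-1.86,0.1,0,0,0,0],[255,-2.78,0.22,0,0,0,0],[255,-3.7,0.39,0,0,0,0],[255,-4.61,0.61,0,0,0,0]]'; python3 -m pendant '[[255,0,0,0,0,0,0]]'
python3 - <<'E'
from h import *
import cv2
f=grab_frame("scene");g=grab_frame("wrist");cv2.imwrite("pics/s2.png",np.vstack([cv2.resize(f[120:280,220:420],(800,640))[:300],cv2.resize(g,(800,500))[:300]])[...,::-1])
E
```

```text
time_s: 4.08
ee_pos: [0.4954, -0.1353, 0.124]
tool_rot: [[0.001, 0.987, -0.162], [-0.0, -0.162, -0.987], [-1.0, 0.001, 0.0]]
contact_force: [4.0, -1.0, -3.3]
grip_width: 0.0412
time_s: 4.2
ee_pos: [0.4955, -0.1353, 0.1242]
tool_rot: [[0.001, 0.987, -0.162], [-0.001, -0.162, -0.987], [-1.0, 0.001, 0.0]]
contact_force: [2.5, -1.8, -2.1]
grip_width: 0.0415
```

View pics/s2.png

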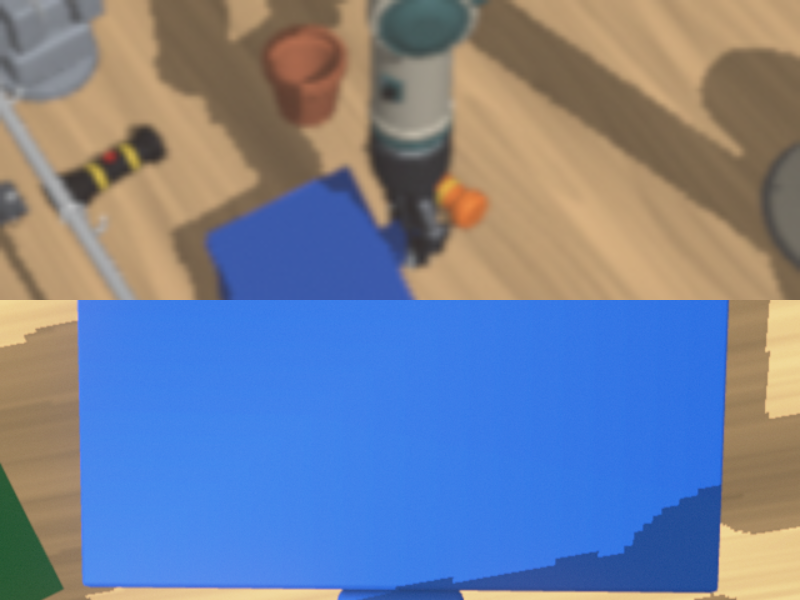

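The lid is rising with the hand, at about 15°, and forces are small. I'll continue, checking between calls.

```bash
python3 -m pendant '[[255,-0.89,0.26,0,0,0,0],[255,-1.77,0.57,0,0,0,0],[255,-2.63,0.93,0,0,0,0],[255,-3.47,1.33,0,0,0,0],[255,-4.29,1.77,0,0,0,0]]'; python3 -m pendant '[[255,-0.79,0.49,0,0,0,0],[255,-1.56,1.02,0,0,0,0],[255,-2.3,1.59,0,0,0,0],[255,-3.01,2.19,0,0,0,0],[255,-3.69,2.83,0,0,0,0]]'
```

```text
time_s: 4.92
ee_pos: [0.5126, -0.1383, 0.1667]
tool_rot: [[-0.0, 0.987, -0.161], [-0.001, -0.161, -0.987], [-1.0, -0.0, 0.001]]
contact_force: [3.8, -2.4, -6.4]
grip_width: 0.0417
time_s: 5.55
ee_pos: [0.5402, -0.143, 0.2035]
tool_rot: [[-0.002, 0.987, -0.161], [-0.001, -0.161, -0.987], [-1.0, -0.001, 0.001]]
contact_force: [-0.3, -4.6, -5.9]
grip_width: 0.0413
```

```bash
python3 -m pendant '[[255,-0.64,0.68,0,0,0,0],[255,-1.24,1.39,0,0,0,0],[255,-1.81,2.13,0,0,0,0],[255,-2.34,2.9,0,0,0,0],[255,-2.83,3.69,0,0,0,0]]'; python3 -m pendant '[[255,0,0,0,0,0,0],[255,0,0,0,0,0,0],[255,0,0,0,0,0,0]]';  python3 - <<'E'
from h import *
import cv2
s=sense();p=s["ee_pos"]+[0,0,.019];h=np.array([.6646,-.1657,.097]);x=np.array([.985,-.172,0])
d=p-h;print("angle",np.degrees(np.arctan2(d[2],-d@x)),np.hypot(d[2],d@x),s["contact_force"],s["joints"].round(1))
f=grab_frame("scene");g=grab_frame("wrist");cv2.imwrite("pics/s3f.png",f[...,::-1]);cv2.imwrite("pics/w3.png",g[...,::-1])
cv2.imwrite("pics/s3.png",np.vstack([cv2.resize(f[120:280,220:420],(400,320)),cv2.resize(g,(400,250))])[...,::-1])
E
```

```text
time_s: 6.18
ee_pos: [0.576, -0.1492, 0.2315]
tool_rot: [[-0.003, 0.987, -0.161], [-0.001, -0.161, -0.987], [-1.0, -0.003, 0.002]]
contact_force: [-2.1, -6.2, -5.8]
grip_width: 0.0408
time_s: 6.55
ee_pos: [0.5766, -0.1493, 0.2317]
tool_rot: [[-0.001, 0.987, -0.161], [-0.002, -0.161, -0.987], [-1.0, -0.001, 0.002]]
contact_force: [-1.0, -4.6, -3.6]
grip_width: 0.0413
angle 59.80489443827384 0.17786873443424472 [-0.95301058 -4.5653598  -3.56434897] [-21.1  17.6  83.6  -0.1  78.9  78.1]
```

View pics/s3.png

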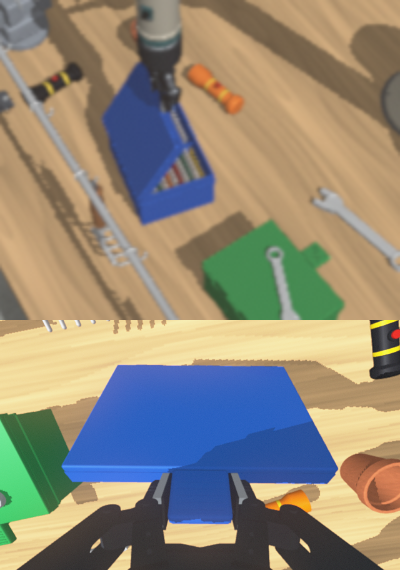

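The lid is held at about 60° by the pinch, and the wrench is still on the green lid. As an independent angle check I'll use the lid corners in the wrist view: front (104,234) and (539,237), rear (189,74) and (456,75).

Run:
```python
from h import *
p=camera_params("wrist")
def mid(a,b,w=.208):
    ds=[p["attitude"]@np.array([(u-p["cx"])/p["fx"],-(v-p["cy"])/p["fy"],-1]) for u,v in(a,b)]
    t=w/np.linalg.norm(ds[0]-ds[1]);return p["xyz"]+t*(ds[0]+ds[1])/2
x=np.array([.985,-.172,0]);h=np.array([.6646,-.1657,.097])
f=mid((104,234),(539,237));r=mid((189,74),(456,75));print(f,r)
d=f-r;print("angle",np.degrees(np.arctan2(d[2],-d@x)),np.linalg.norm(d))
e=f-h;print("front top edge angle",np.degrees(np.arctan2(e[2],-e@x))-np.degrees(np.arctan2(.006,.156)),np.linalg.norm(e))
s=sense();print(s["ee_pos"],s["contact_force"],s["grip_width"],s["time_s"])
```

```text
[ 0.58709899 -0.1520969   0.22926915] [ 0.66634366 -0.16664611  0.10100703]
angle 57.86802159585122 0.1514680413771857
front top edge angle 57.05176866668654 0.15390444108577678
[ 0.5766082  -0.14938324  0.23174839] [-1.00895514 -4.93779373 -3.43388149] 0.04133840023240172 6.65
```

Run:
```python
import cv2
f=cv2.imread("pics/w3.png");c=f[60:270,80:560];cv2.imwrite("pics/c3.png",cv2.resize(c,(800,350),interpolation=cv2.INTER_CUBIC))
for u in(150,200,250,420,470): print(u,f[200:260,u,0].tolist())
for v in(230,234,238): print(v,f[v,90:120,0].tolist(),f[v,525:555,0].tolist())
for v in(76,80): print(v,f[v,175:200].tolist()[::2],f[v,445:470].tolist()[::2])
print(f[65:85,320].tolist())
```

```text
150 [194, 192, 193, 194, 192, 192, 192, 190, 193, 191, 192, 194, 192, 191, 193, 192, 192, 193, 191, 194, 193, 196, 193, 193, 194, 192, 193, 194, 192, 194, 189, 200, 220, 236, 244, 243, 240, 236, 232, 231, 231, 230, 220, 212, 229, 230, 229, 230, 230, 230, 230, 230, 230, 230, 230, 228, 230, 229, 218, 156]
200 [193, 194, 193, 193, 193, 195, 194, 195, 194, 195, 193, 193, 193, 192, 194, 192, 193, 193, 194, 192, 193, 194, 194, 196, 190, 195, 194, 194, 194, 195, 193, 192, 211, 230, 241, 243, 242, 237, 234, 232, 231, 229, 222, 214, 221, 230, 229, 229, 230, 230, 229, 230, 230, 228, 229, 230, 230, 230, 229, 211]
250 [192, 194, 193, 192, 194, 193, 194, 191, 193, 194, 192, 193, 192, 194, 194, 193, 193, 192, 192, 192, 193, 193, 192, 196, 194, 192, 194, 192, 192, 193, 194, 195, 202, 221, 235, 242, 242, 239, 234, 232, 231, 230, 229, 218, 212, 229, 230, 228, 229, 231, 230, 227, 230, 229, 230, 198, 90, 66, 70, 69]
420 [158, 159, 156, 158, 156, 157, 156, 156, 156, 157, 156, 156, 157, 155, 156, 157, 157, 156, 157, 155, 158, 158, 156, 159, 156, 156, 157, 155, 156, 157, 157, 157, 155, 157, 157, 163, 165,
[... 1770 characters left out ...]
, [167, 227, 246], [197, 170, 187], [191, 107, 83], [189, 105, 83], [191, 106, 87], [190, 108, 84], [189, 106, 82], [192, 108, 85], [193, 107, 85], [191, 105, 83]] [[191, 95, 54], [192, 98, 55], [193, 99, 58], [192, 97, 54], [192, 98, 55], [192, 97, 56], [124, 123, 139], [100, 139, 167], [99, 137, 168], [97, 136, 167], [100, 138, 167], [101, 136, 168], [103, 141, 170]]
[[117, 156, 192], [113, 153, 187], [113, 151, 186], [108, 146, 181], [110, 145, 177], [107, 144, 178], [108, 142, 175], [142, 126, 146], [180, 101, 85], [191, 103, 77], [192, 104, 78], [192, 106, 78], [189, 103, 76], [192, 106, 77], [190, 104, 76], [191, 103, 76], [190, 102, 73], [189, 102, 73], [189, 100, 70], [191, 104, 72]]
```

View pics/c3.png

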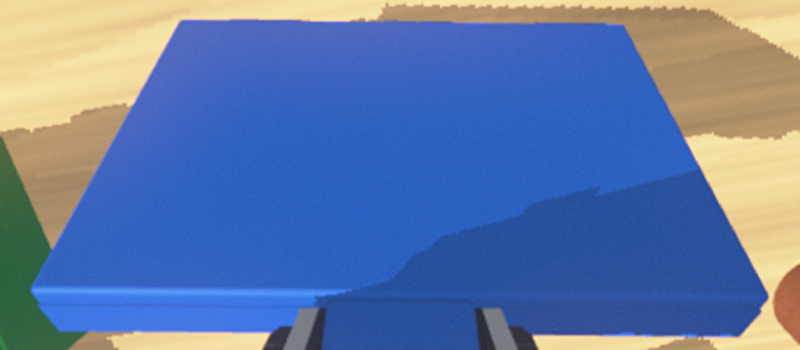

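Run:
```python
from h import *
p=camera_params("wrist");x=np.array([.985,-.172,0]);h=np.array([.6646,-.1657,.097])
def ds(a):return p["attitude"]@np.array([(a[0]-p["cx"])/p["fx"],-(a[1]-p["cy"])/p["fy"],-1])
def mid(a,b,w=.208):
    A,B=ds(a),ds(b);return p["xyz"]+w/np.linalg.norm(A-B)*(A+B)/2
for F in [((98.5,232),(546.5,235))]:
    f=mid(*F);r=mid((186.5,72.5),(456,74.5));d=f-r
    print("ends",np.degrees(np.arctan2(d[2],-d@x)),np.linalg.norm(d))
    e=f-h;print("hinge",np.degrees(np.arctan2(e[2],-e@x))-2.2,np.linalg.norm(e))
# ray vs known front-edge circle (lid points: 156 out, 6 or 4 up from hinge), no width scaling
for v in(231,233,235):
    D=ds((322.5,v))
    g=lambda a:h+(-np.cos(a)*x+np.sin(a)*np.array([0,0,1]))*.155+(np.sin(a)*x+np.cos(a)*np.array([0,0,1]))*.006
    A=np.radians(np.arange(40,80,.1));q=[np.linalg.norm(np.cross(D/np.linalg.norm(D),g(a)-p["xyz"])) for a in A];i=np.argmin(q);print(v,np.degrees(A[i]),q[i])
```

```text
ends 58.884225192762315 0.1517356800723846
hinge 58.65330861710063 0.15598122208365453
231 58.90000000000027 0.00032464027912357967
233 58.40000000000026 0.0003532895243163694
235 57.80000000000026 0.00037335930643314576
```

The estimates run from 58.4° to 59.8°, so I'll nudge up about 1°.

```bash
python3 -m pendant '[[255,-0.08,0.14,0,0,0,0],[255,-0.15,0.27,0,0,0,0],[255,-0.15,0.27,0,0,0,0],[255,-0.15,0.27,0,0,0,0],[255,-0.15,0.27,0,0,0,0]]'
python3 - <<'E'
from h import *
import cv2
p=camera_params("wrist");g=grab_frame("wrist")
print(g[195:260,200,2].tolist())
x=np.array([.985,-.172,0]);h=np.array([.6646,-.1657,.097]);s=sense();d=s["ee_pos"]+[0,0,.019]-h
print("fk",np.degrees(np.arctan2(d[2],-d@x)),s["contact_force"],s["grip_width"])
cv2.imwrite("pics/end.png",np.hstack([cv2.resize(grab_frame("top"),(400,250)),cv2.resize(g,(400,250))])[...,::-1])
E
```

```text
time_s: 7.28
ee_pos: [0.5781, -0.1496, 0.2327]
tool_rot: [[-0.004, 0.987, -0.161], [-0.001, -0.161, -0.987], [-1.0, -0.004, 0.002]]
contact_force: [-1.7, -4.7, -5.1]
grip_width: 0.0412
[188, 192, 190, 192, 193, 192, 191, 192, 192, 190, 192, 192, 193, 193, 192, 192, 194, 193, 192, 193, 191, 192, 194, 192, 190, 194, 194, 191, 191, 192, 192, 191, 191, 194, 191, 191, 192, 204, 223, 238, 243, 242, 239, 234, 232, 232, 230, 229, 221, 218, 229, 232, 230, 230, 231, 230, 232, 230, 230, 231, 230, 230, 230, 231, 221]
fk 60.38665437625716 [-1.34320262 -5.73838003 -5.56350097] 0.04143172019630915
```

View pics/end.png

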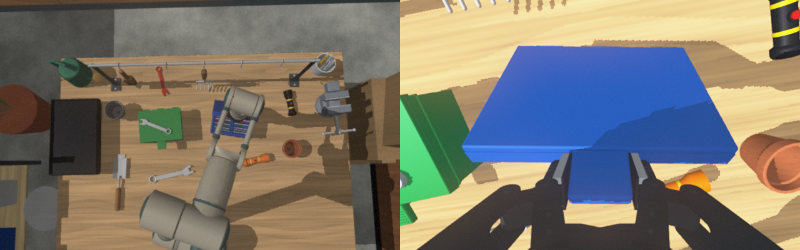

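The lid is open and pinched by its tab. Everything else is where it started.

```bash
python3 -c "from plant import *; print(job_done())"
```

```text
the job is handed in; nothing more can be done
None
```

The blue lid is open at about 60° and the fingers are still pinching its tab (opening 41 mm, 40 N grip), with nothing else propping it. I handed the job in at about 7.4 s.

- **Wrench:** it was on the green lid. The smaller silver one measured 157 mm, against 233 mm for the larger one on the bench, so I left it where it lay. The blue lid was bare.
- **Lid angle:** the arm's position gave 60.4° at the end. The camera checks read about 1° lower than the arm before my last 1° nudge up, so the true angle is about 59.4° to 60.4°. I did not redo the camera check after the nudge. By the arm's position it never went past about 60.5°, well short of eighty degrees.
- **Surroundings:** in the last pictures the green box is shut, and the pots, torch, trowel and rake look unmoved. The largest wrist force in the readings was about 8 N.

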